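# Slide the gate pass into its tray on the hallway ledge

## Task

Somebody dropped the gate pass on the marble ledge: press the fingertips on the middle of this thin black rectangular card, slide it across the marble through the open end of the low three-sided aluminium tray, and let go of it when it lies straight and wholly inside the rims. Keep the card flat on the marble, do not pick it up, and leave the round coaster and the sunglasses case where they are.

Things in the scene. Friction and masses are not known exactly. Their poses are not given: they have to be found in the camera images.
- card: the gate pass: stiff black plastic card, 54 (x) x 86 (y) x 3 mm (z), about 20 g, loose and flat on the marble (top of the marble: z = 0). Too thin to grasp. Origin: centre of its underside; y runs along its long sides (either way round will do). Slides easily on marble (friction about 0.35); fingertips pressing it with 3 to 15 N carry and turn it with them.
- tray: card tray fixed to the ledge: aluminium rims 6 mm high, 8 mm wide on two long sides and one end, other end open, no step (brown wood inlay level with the marble). Inside 84 mm wide (x -42 to 42) and 110 mm long: open end at y -55, end rim at y +55 mm. Origin: centre of the inside, on the floor. Open end faces the robot's right (world -y), turned up to 17 degrees either way.
- coaster: bystander: round coaster of the same black plastic, diameter 74 mm, 3 mm thick, loose and flat on the marble. It and the card may lie in either of two places, one nearer the robot. Origin: centre of its underside.
- case: bystander: closed black sunglasses case with rounded edges, 160 (its x) x 65 (y) x 46 mm (z), loose on the marble to the robot's right of card and coaster. Origin: centre of its underside.
Mind the look-alikes: they are no part of the job. Leave any green, orange or purple look-alike of the card alone.

How it is judged:
By the outcome, as a careful person would: the job done as asked, in the order asked, and still so for the second after the job is handed in, with the robot touching nothing.
It also fails if it takes over 38 s, if anything falls off the work surface, if the arm or the gripper's body presses on something with over 40 N, if the wrist force passes 120 N, or if a joint passes its speed limit or range.

## Robot

A 6-joint arm with a two-finger parallel gripper is mounted at the origin on the work surface. World frame = base frame: x ahead of the robot, y to its left, z up, the work surface at z = 0. Lengths are in m, angles in rad, forces in N, time in s.
With the tool pointing down it reaches from about 0.35 to 0.775 m from the base axis. Payload 5.5 kg.
Tool frame: the origin (TCP) lies at the very end of the fingers, on their centre line; the grasp point (between the pads) lies arm.grasp_offset behind it (arm.grasp_offset is the distance from the TCP to the grasp point, in m); z points along the fingers, y is the direction in which the jaws open and shut (so a half turn about z gives the same grasp; the last joint's range is limited). The gripper opens to 85 mm and grips with 20 to 120 N. Pads are 22 mm wide; open, the fingers measure 114 mm over their backs; the gripper's body (76 mm by 85 mm) begins 54 mm behind the grasp point. The pads swing forward as they close: fully open they stand 13 mm farther back than shut.
Start: joints at [-0.14, 0.313, 0.046, 1.304, 0, 1.431], TCP at [0.575, -0, 0.231] pointing down, gripper open.
Joint ranges: [-2.76, 2.76], [-0.86, 1.69], [-1.03, 1.26], [-2.2, 2.34], [-1.47, 1.5], [-3.14, 3.14]. Speed limits (rad/s): [2.57, 2.57, 3.14, 3.14, 3.14, 3.14].

## Interface

Orientations are given as [roll, pitch, yaw] about the fixed x, y, z axes, in that order (R = Rz(yaw) Ry(pitch) Rx(roll)).
In Python, from workcell import arm gives the robot as it stands. Calls block until the motion is done:
- arm.move_to(position, orientation): joint-space move of the TCP to a pose.
- arm.move_linear(position, orientation=None, speed=0.15, guard=None): straight line of the TCP; orientation=None keeps the orientation; speed is the mean speed in m/s. With guard (N) it stops when the force on the tool has changed by that much, and returns True; else False.
- arm.move_j(angles): joint-space move.
- arm.command_gripper(opening): opening from 0.0 (shut) to 1.0 (fully open); the grip force is fixed at half the most; returns when the fingers have stopped.
- arm.dwell(seconds).
- arm.solve_ik(position, orientation): joint angles nearest the present ones, or None.
- arm.capture(name): name is "scene" or "side" or "wrist"; returns a dict with "img" (420x560x3 uint8, red, green, blue), "fx", "fy", "cx", "cy" (pixels), "k1" (the pictures are not rectified: a ray, as slopes to the right and down, at radius r is drawn at 1 + k1 r^2 times it, then the intrinsics apply), "rvec" (rotation vector, rad) and "tvec" (3), from world to camera coordinates, as OpenCV has them; the wrist camera has in their place "mount" (4x4, takes a point from camera to tool coordinates, whose origin is the TCP and whose axes are the flange's). Camera axes: x right, y down, z forward; pixel columns grow to the right and rows downward; lengths in m; the calibration is good to about 2 mm. A picture is of the moment at which its call begins: read the wrist's pose just before it. There is no depth.
A pose or a line that the arm cannot do raises arm.PlanningError and nothing moves.
- arm.job_done(): hands the job in, once; it reports no verdict.
Readings, each from a call of its own:
- arm.current_time_s(): time.
- arm.current_qpos(): joint angles.
- arm.current_joint_vel(): joint speeds.
- arm.current_joint_efforts(): joint torques, N m.
- arm.current_tool_pos(): TCP position.
- arm.current_orientation(): TCP orientation.
- arm.current_wrist_force(): force on the tool from outside, world axes, zero at the start.
- arm.current_moment(): the same for the moment, N m.
- arm.current_gripper_width(): opening from 0.0 (shut) to 1.0 (fully open).
Only numpy, scipy, OpenCV 4.12 (cv2) and the standard library are available. Lean on these libraries where they do the work, as an engineer would, in place of code of your own. Each camera call takes 0.05 s, during which the arm holds its last target.

## Working session

There is one attempt and no reset: what is moved stays moved. The work goes in short steps, each a Python script; the robot and the scene stay as the last script left them, time stands still between calls to the robot, and variables do not carry over. Pictures are saved under pics/ and viewed, and the job is handed in when it is done.

```bash
ls; mkdir -p pics; python3 - <<'E'
from workcell import arm
import cv2
print(arm.current_time_s(),arm.grasp_offset,arm.current_orientation(),arm.current_gripper_width(),arm.current_wrist_force())
for n in("scene","side","wrist"):
    c=arm.capture(n); cv2.imwrite(f"pics/{n}0.png",c["img"][:,:,::-1]); print(n,{k:v for k,v in c.items() if k!="img"})
E
```

```text
pics
0.0 0.0187 [-3.13979745e+00 -2.97998102e-04  1.57074931e+00] 1.0007769370554815 [0.13911559 0.49276213 0.58466935]
scene {'fx': 538.822764187814, 'fy': 538.822764187814, 'cx': 280.0199380431049, 'cy': 202.70132493112203, 'k1': 0.07343393363180825, 'rvec': array([ 2.08485463,  1.41129155, -0.51170959]), 'tvec': array([-0.12553214, -0.35526713,  1.41544764])}
side {'fx': 451.43541889332784, 'fy': 451.43541889332784, 'cx': 284.0174104696134, 'cy': 202.53223535363279, 'k1': -0.034876332800021316, 'rvec': array([ 2.20338705, -0.8678118 ,  0.37958829]), 'tvec': array([-0.39296443,  0.22904915,  0.59923821])}
wrist {'fx': 378.6276114943107, 'fy': 378.6276114943107, 'cx': 279.8297202305707, 'cy': 214.0790362151624, 'k1': -0.087216234399402, 'mount': array([[-1.22370262e-03, -9.61811243e-01, -2.73710862e-01,
         6.83059096e-02],
       [ 9.99999226e-01, -1.11519850e-03, -5.52010331e-04,
         6.30716864e-04],
       [ 2.25687800e-04, -2.73711325e-01,  9.61811863e-01,
        -1.42675112e-01],
       [ 0.00000000e+00,  0.00000000e+00,  0.00000000e+00,
         1.00000000e+00]])}
```

View pics/scene0.png

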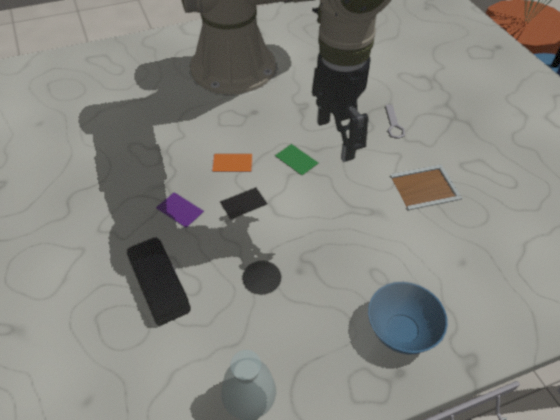

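View pics/side0.png

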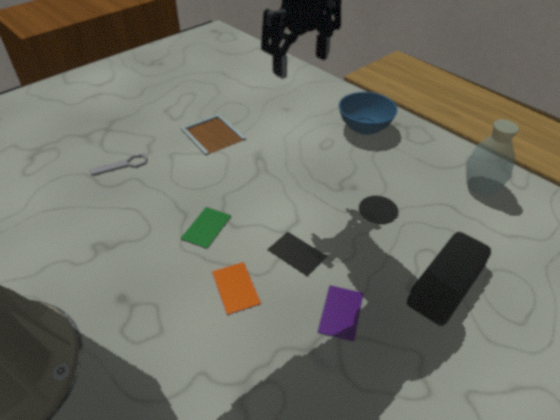

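View pics/wrist0.png

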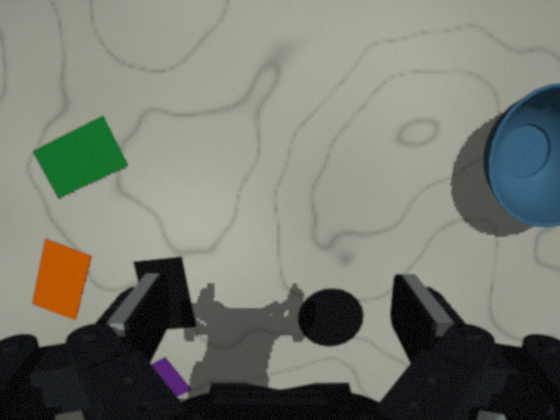

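The scene view shows the card at about (244,203), the coaster at (262,277), the case at (158,280), the tray at (425,188) and the green look-alike at (297,159). The side view has the card at (298,253) and the tray at (213,135). Next I measure them on their planes.

```bash
cat > h.py <<'E'
import numpy as np, cv2
from scipy.spatial.transform import Rotation as R
from workcell import arm
def pose(c, tool=None):
    """returns Rcw (cam->world), cam centre"""
    if "mount" in c:
        p,o=tool; T=np.eye(4); T[:3,:3]=R.from_euler('xyz',o).as_matrix(); T[:3,3]=p
        M=T@c["mount"]; return M[:3,:3],M[:3,3]
    Rm=cv2.Rodrigues(c["rvec"])[0]; return Rm.T,-Rm.T@c["tvec"]
def rays(c,px):
    K=np.array([[c["fx"],0,c["cx"]],[0,c["fy"],c["cy"]],[0,0,1]])
    u=cv2.undistortPoints(np.float64(px).reshape(-1,1,2),K,np.array([c["k1"],0,0,0.]),).reshape(-1,2)
    return np.c_[u,np.ones(len(u))]
def toplane(c,px,z,tool=None):
    Rw,o=pose(c,tool); d=rays(c,px)@Rw.T
    return (o+d*((z-o[2])/d[:,2])[:,None])[:,:2]
def snap(n):
    tool=(arm.current_tool_pos(),arm.current_orientation()); c=arm.capture(n); return c,(tool if n=="wrist" else None)
def masks(img):
    hsv=cv2.cvtColor(img,cv2.COLOR_RGB2HSV); H,S,V=cv2.split(hsv)
    return dict(black=((V<70)).astype(np.uint8)*255,
      brown=((H>3)&(H<20)&(S>70)&(S<200)&(V>60)).astype(np.uint8)*255,
      green=((H>45)&(H<80)&(S>120)).astype(np.uint8)*255,
      purple=((H>125)&(H<160)&(S>90)).astype(np.uint8)*255,
      orange=((H<15)&(S>200)).astype(np.uint8)*255)
def blobs(m,amin=150):
    cs,_=cv2.findContours(m,cv2.RETR_EXTERNAL,cv2.CHAIN_APPROX_NONE)
    return [k.reshape(-1,2) for k in cs if cv2.contourArea(k)>amin]
def rect(P):
    (c,(w,h),a)=cv2.minAreaRect((P*1000).astype(np.float32))
    if w>h: a+=90; w,h=h,w     # a+90 = direction of the long side
    ang=(a+90)%180
    return np.array(c),w,h,ang
E
python3 - <<'E'
from h import *
np.set_printoptions(precision=1,suppress=True)
for n in("scene","side","wrist"):
    c,t=snap(n)
    for k,m in masks(c["img"]).items():
        for b in blobs(m):
            ctr=b.mean(0); 
            P=toplane(c,b,0.002 if k!="brown" else 0,t)
            if not np.isfinite(P).all(): continue
            r=rect(P)
            if r[2]<260: print(n,k,ctr,"c",r[0],"w %.1f h %.1f longdir %.1f"%r[1:])
    if n!="wrist":
        x=c["img"]; print(n,[x[int(v),int(u)] for u,v in ([(244,203),(262,277),(230,250)] if n=="scene" else [(298,253),(378,209),(330,290),(340,250)])])
E
```

```text
scene black [434.6 321.1] c [833.4  91.8] w 28.6 h 77.5 longdir 151.6
scene black [260.7 276.8] c [ 630.7 -155.4] w 67.1 h 69.2 longdir 158.3
scene black [157.6 280.4] c [ 561.  -333.3] w 69.2 h 186.3 longdir 6.0
scene black [242.5 203.2] c [ 450.6 -127.7] w 52.1 h 83.1 longdir 96.7
scene black [325.9  18.6] c [-120.7  316.4] w 72.6 h 146.1 longdir 4.3
scene black [357.5   8.4] c [-112.6  430.3] w 110.9 h 150.8 longdir 67.4
scene brown [422.4 187. ] c [547.  241.4] w 78.2 h 108.4 longdir 82.8
scene brown [232.  162.2] c [ 327.6 -110.2] w 55.4 h 86.7 longdir 68.3
scene green [296.1 159.2] c [373.6  24.2] w 47.5 h 78.3 longdir 22.5
scene purple [179.5 209.3] c [ 417.5 -253.4] w 51.4 h 83.1 longdir 30.4
scene [array([47, 46, 42], dtype=uint8), array([58, 57, 56], dtype=uint8), array([88, 88, 83], dtype=uint8)]
side black [130.8 392.9] c [ 122.1 -150.1] w 19.8 h 83.5 longdir 111.6
side black [371.4 344.8] c [ 400.1 -325.2] w 122.2 h 123.7 longdir 71.7
side black [ 42.2 366.8] c [71.2 -0.6] w 118.3 h 247.2 longdir 70.9
side black [298.6 253.4] c [ 448.  -131.5] w 55.0 h 88.5 longdir 96.6

[... 564 characters left out ...]
ange [235.6 287.8] c [ 328.4 -113.7] w 48.3 h 80.0 longdir 68.5
side [array([43, 44, 42], dtype=uint8), array([43, 43, 42], dtype=uint8), array([ 88,  54, 115], dtype=uint8), array([73, 74, 72], dtype=uint8)]
wrist black [328.8 316.9] c [ 630.  -157.8] w 71.6 h 71.9 longdir 0.8
wrist black [490.5 147.7] c [787.3  31. ] w 18.5 h 84.1 longdir 83.4
wrist black [542.  103.8] c [830.4  74.6] w 30.6 h 47.9 longdir 8.4
wrist brown [ 60.1 278.7] c [ 328.1 -114.8] w 55.5 h 88.7 longdir 68.2
wrist green [ 80.1 156.8] c [372.8  21.7] w 52.4 h 84.4 longdir 22.6
wrist purple [168.4 376.9] c [ 442.3 -240.5] w 24.7 h 52.2 longdir 121.5
wrist orange [ 60.3 278.6] c [ 329.7 -113.6] w 52.0 h 83.7 longdir 68.0
```

Scene, side and wrist views agree within about 4 mm. Card: (449,-130) mm, long side at 96.6°. Tray: (548,240), axis 82.7°, so the card must turn -14°. I go over the card and press.

```bash
python3 - <<'E'
from h import *
y0=np.pi/2+np.radians(6.6)
arm.command_gripper(0.0)
arm.move_to([.449,-.1295,.05],[np.pi,0,y0])
print(arm.current_time_s(),arm.current_tool_pos(),arm.current_qpos(),arm.current_wrist_force())
c,t=snap("wrist"); cv2.imwrite("pics/w1.png",c["img"][:,:,::-1])
for n in("scene","side"):
    c,_=snap(n); cv2.imwrite(f"pics/{n}1.png",c["img"][:,:,::-1])
E
```

```text
2.0667 [ 0.45066551 -0.12995509  0.05102652] [-4.52331281e-01  2.48407519e-01 -5.18314818e-01  8.01416332e-01
  2.79385002e-04  1.00327089e+00] [-0.20897368 -1.42702575  0.74942249]
```

View pics/w1.png

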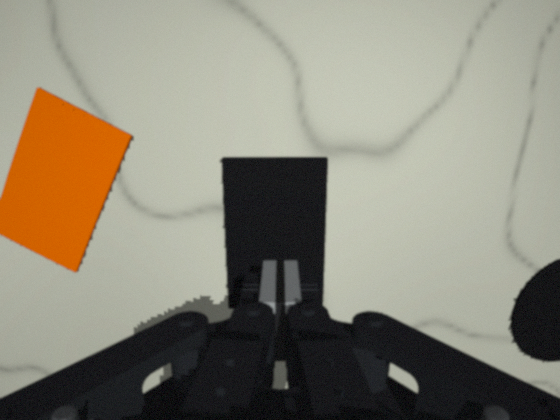

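View pics/side1.png

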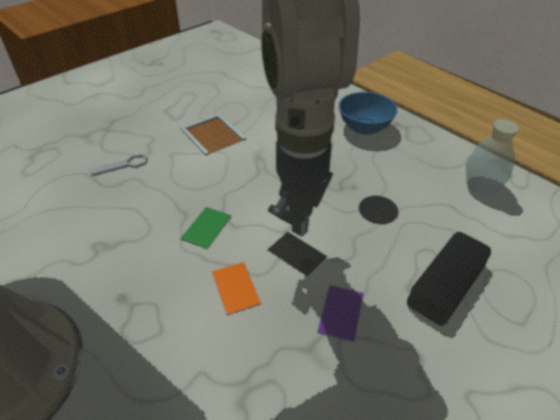

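The wrist view shows the card square to the tool, with its far corners at (222,158) and (327,157) and the fingertips near its lateral middle. I check the centre from those corners, then press.

```bash
python3 - <<'E'
from h import *
y0=np.pi/2+np.radians(6.6)
c,t=snap("wrist")
P=toplane(c,[[222,158],[327,157],[324,290],[226,290]],.003,t)*1000
print(P, np.linalg.norm(P[0]-P[1]))
e=P[1]-P[0]; ang=np.degrees(np.arctan2(e[1],e[0])); a=np.radians(ang+90)
ctr=P[:2].mean(0)-43*np.array([np.cos(a),np.sin(a)]); print("edge ang",ang,"long",ang+90,"ctr",ctr)
if np.hypot(*(ctr-[449,-130]))<8:
    x,y=(ctr/1000+[.449,-.130])/2
    f0=arm.current_wrist_force()
    arm.move_linear([x,y,.02],[np.pi,0,y0],speed=.1)
    arm.dwell(.2); f1=arm.current_wrist_force()
    hit=arm.move_linear([x,y,-.004],None,speed=.015,guard=5)
    print(hit,arm.current_tool_pos(),f1,arm.current_wrist_force()); arm.dwell(.2)
    print(arm.current_tool_pos(),arm.current_wrist_force()-f1,arm.current_orientation(),arm.current_time_s())
E
```

```text
[[ 417.52367461  -89.93096925]
 [ 470.06677113  -83.38015612]
 [ 479.47777568 -156.84299788]
 [ 425.07053371 -163.10064937]] 52.94988333223731
edge ang 7.106683732593161 long 97.10668373259315 ctr [ 449.11506395 -129.32521573]
True [ 0.44898945 -0.1296322   0.00303479] [-0.30182204  0.23898453 -0.51264245] [-1.35136967  0.49511802  4.9546118 ]
[ 0.44900313 -0.1296383   0.00305828] [-0.71702921 -0.3618025   6.1573788 ] [-3.14139847e+00 -9.95539832e-05  1.68600651e+00] 4.1917
```

```bash
python3 - <<'E'
from h import *
p=arm.current_tool_pos(); y0=np.pi/2+np.radians(6.6)
q=np.array([.531,.106]); d=q-p[:2]; d/=np.linalg.norm(d)
x,y=p[:2]+.02*d
arm.move_linear([x,y,.0027],[np.pi,0,y0],speed=.05); print(arm.current_tool_pos(),arm.current_wrist_force()); arm.dwell(.2)
print(arm.current_tool_pos(),arm.current_wrist_force(),arm.current_time_s())
for n in("scene","side"):
    c,t=snap(n)
    for b in blobs(masks(c["img"])["black"]):
        r=rect(toplane(c,b,.002))
        if r[2]<200:print(n,b.mean(0),r)
    cv2.imwrite(f"pics/{n}2.png",c["img"][:,:,::-1])
E
```

```text
[ 0.45645078 -0.10983088  0.0030562 ] [0.3422721  1.14235562 5.7127596 ]
[ 0.45642211 -0.10981494  0.00303836] [0.74245594 0.25758859 7.2191869 ] 4.9417
scene [434.80412371 322.44329897] (array([832.70111084,  92.00300598]), 28.371047973632812, 74.52381134033203, 152.42175674438477)
scene [261.22105263 277.15789474] (array([ 631.79962158, -155.7388916 ]), 66.95648193359375, 66.96479034423828, 158.2594757080078)
scene [157.61835749 281.16425121] (array([ 562.74456787, -334.50680542]), 67.17122650146484, 183.22811889648438, 5.940835475921631)
scene [179.8125     209.52678571] (array([ 416.91305542, -255.27767944]), 53.815887451171875, 85.54232788085938, 32.27438735961914)
scene [242.26086957 102.93913043] (array([148.11903381, -21.93984222]), 107.92964172363281, 119.1554946899414, 30.82686424255371)
scene [311.80188679   5.32075472] (array([-188.49034119,  313.64205933]), 59.36534881591797, 120.54097747802734, 67.83512878417969)
side [341.62643678 312.91954023] (array([ 414.08337402, -256.77178955]), 57.026241302490234, 91.28108978271484, 32.762939453125)
side [449.21559633 278.59174312] (array([ 595.51617432, -330.98547363]), 70.47225189208984, 195.366943359375, 6.28256893157959)
side [378.01111111 209.51111111] (array([ 628.11242676, -156.90618896]), 66.16566467285156, 68.31275177001953, 37.182254791259766)
side [365.72115385 125.84615385] (array([820.26251221,  29.33496857]), 64.933349609375, 108.46942138671875, 126.43272399902344)
```

View pics/side2.png

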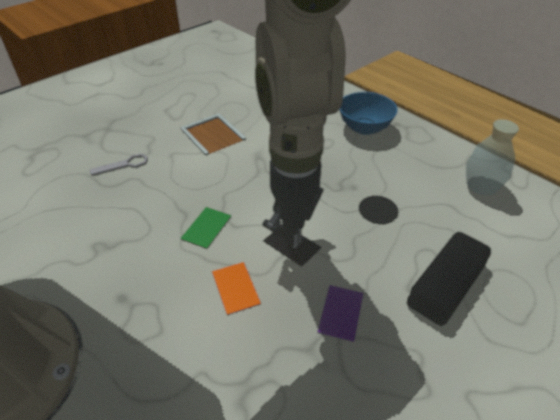

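The card follows the fingertips, now at about (292,245) in the side view, with about 7 N of press. I continue to the pre-entry point, turning -14°.

```bash
python3 - <<'E'
from h import *
p=arm.current_tool_pos()[:2]; y0=np.pi/2+np.radians(6.6); y1=y0-np.radians(14.1)
q=np.array([.530,.100]); z=.0027; N=5
for i in range(1,N+1):
    s=i/N; x,y=p+s*(q-p)
    arm.move_linear([x,y,z],[np.pi,0,y0+min(1,s*1.25)*(y1-y0)],speed=.06)
    f=arm.current_wrist_force(); print(arm.current_tool_pos(),f,z,arm.current_time_s())
    z+=np.clip((f[2]-7)*.0002,-.0006,.0006)
    if f[2]<2 or f[2]>18: print("stop");break
arm.dwell(.15);print(arm.current_wrist_force(),z)
for n in("scene","side","wrist"):
    c,t=snap(n); cv2.imwrite(f"pics/{n}3.png",c["img"][:,:,::-1])
E
```

```text
[ 0.47187151 -0.06683865  0.00306044] [0.02662892 0.05345497 5.87964412] 0.0027 5.95
[ 0.48674334 -0.02496533  0.00305117] [-0.24627076  0.4877152   6.52143424] 0.0024759288234939532 6.8417
[0.50147424 0.01701566 0.00305619] [ 0.19076819 -0.57664942  7.54671473] 0.002380215672480794 7.7333
[0.51597533 0.0591463  0.00305208] [0.03609696 0.08852218 7.0524763 ] 0.0024895586182067933 8.625
[0.5305822  0.10119443 0.00304483] [ 0.08870737 -0.71251726  6.61473145] 0.002500053878133887 9.5167
[-0.04945482  0.65786398  6.82686121] 0.0024230001682365504
```

View pics/wrist3.png

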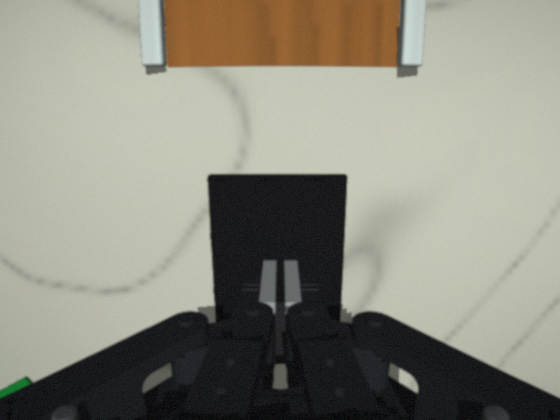

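View pics/side3.png

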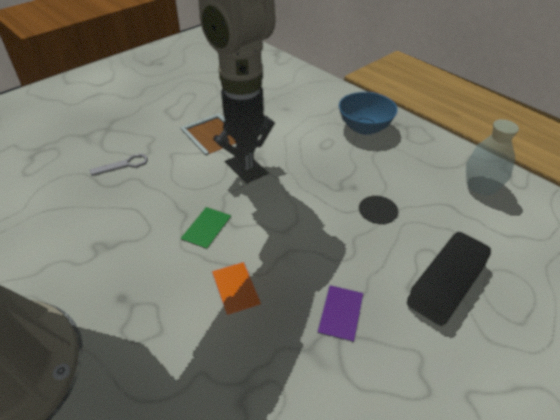

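The wrist view shows the card's front corners at (209,175) and (347,175), and the tray's mouth on the floor from (166,67) to (398,67), parallel and nearly centred. I compute the final insertion from these.

```bash
python3 - <<'E'
from h import *
np.set_printoptions(precision=2,suppress=True)
c,t=snap("wrist")
C=toplane(c,[[209,175],[347,175]],.003,t); T=toplane(c,[[166,67],[398,67]],0,t)
def ang(e): return np.degrees(np.arctan2(e[1],e[0]))
ac,at=ang(C[1]-C[0]),ang(T[1]-T[0]); print(C*1e3,T*1e3,ac,at,np.linalg.norm(C[1]-C[0]),np.linalg.norm(T[1]-T[0]))
m=masks(c["img"])["brown"]
# side edges of the brown inlay
L=[];Rr=[]
for v in range(5,62,4):
    u=np.where(m[v]>0)[0]; L.append([u.min(),v]);Rr.append([u.max(),v])
for E_ in(L,Rr):
    P=toplane(c,E_,0,t); vx=cv2.fitLine(P.astype(np.float32),cv2.DIST_L2,0,1e-4,1e-4).ravel(); print("edge dir",ang(vx[:2])%180)
at2=np.radians(at); 
def ctr(M,ang_,l): a=np.radians(ang_+90); return M.mean(0)+l*np.array([np.cos(a),np.sin(a)])
print("card ctr",ctr(C,ac,-.043)*1e3,"tray ctr(mouth)",ctr(T,at,.055)*1e3,"tcp",t[0]*1e3)
E
```

```text
[[510.03 147.58]
 [562.34 140.66]] [[500.59 189.02]
 [585.25 177.89]] -7.53565248459873 -7.487511319323656 0.05276686131868769 0.08538251136879493
edge dir 82.81431
edge dir 81.76796
card ctr [530.55 101.49] tray ctr(mouth) [550.09 237.99] tcp [530.58 101.2    3.08]
```

```bash
python3 - <<'E'
from h import *
p=arm.current_tool_pos()[:2]; yaw=np.pi/2+np.radians(6.6-14.1)
q=np.array([.5497,.2385]); z=.0024; N=4
for i in range(1,N+1):
    x,y=p+i/N*(q-p)
    arm.move_linear([x,y,z],[np.pi,0,yaw],speed=.05)
    f=arm.current_wrist_force(); print(arm.current_tool_pos(),f,arm.current_time_s())
    z+=np.clip((f[2]-7)*.0002,-.0006,.0006)
    if f[2]<2 or f[2]>18 or np.hypot(f[0],f[1])>6: print("stop");break
arm.dwell(.2)
c,t=snap("wrist"); cv2.imwrite("pics/wrist4.png",c["img"][:,:,::-1])
E
```

```text
[0.53595446 0.13662352 0.00308675] [-0.08514495 -1.89037844  7.75624469] 10.7333
[0.5404828  0.17108934 0.00309453] [1.29035235 0.03006025 6.03170945] 11.575
[0.54533209 0.20542844 0.00307349] [-0.27484185 -0.54593089  7.05747605] 12.4167
[0.54997264 0.23979946 0.00305031] [-0.37984075  0.31438018  7.3147166 ] 13.2583
```

View pics/wrist4.png

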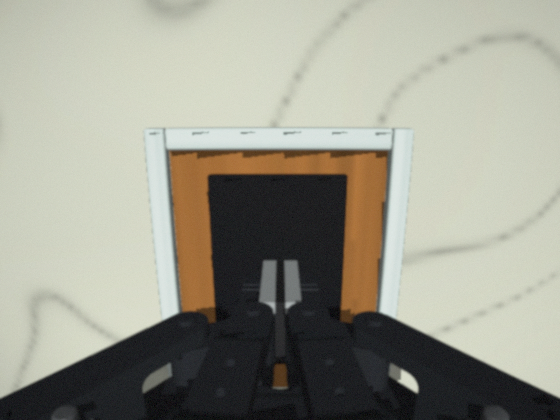

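The card is inside the tray: corners at (209,175) and (347,175), inner rims near x = 172 and 388, end rim at y ≈ 152. The gaps look even. I lift off straight up and check from above.

```bash
python3 - <<'E'
from h import *
p=arm.current_tool_pos(); yaw=np.pi/2+np.radians(6.6-14.1)
arm.move_linear([p[0],p[1],.03],[np.pi,0,yaw],speed=.04)
a=yaw; d=np.array([np.cos(a),np.sin(a)])
arm.move_linear([p[0]-.13*d[0],p[1]-.13*d[1],.17],[np.pi,0,yaw],speed=.15)
arm.dwell(.3)
print(arm.current_tool_pos(),arm.current_wrist_force(),arm.current_time_s())
for n in("scene","side","wrist"):
    c,t=snap(n); cv2.imwrite(f"pics/{n}5.png",c["img"][:,:,::-1])
    M=masks(c["img"])
    for b in blobs(M["black"]):
        r=rect(toplane(c,b,.002,t))
        if r[2]<200 and 35<r[1]<90:print(n,b.mean(0),r)
    u=cv2.bitwise_or(M["black"],M["brown"])
    for b in blobs(u):
        r=rect(toplane(c,b,.0,t))
        if 70<r[1]<90 and r[2]<120:print(n,"tray",b.mean(0),r)
E
```

```text
[0.53283107 0.11118805 0.16957943] [ 1.56517464 -0.12435333 -0.06638193] 16.075
scene [261.07291667 277.29166667] (array([ 631.41363525, -154.86660767]), 67.07312774658203, 68.45965576171875, 118.3829116821289)
scene [157.76213592 281.34951456] (array([ 562.722229  , -334.33621216]), 66.77299499511719, 183.12474060058594, 6.053849220275879)
scene [183.54736842 209.25263158] (array([ 416.05789185, -253.38879395]), 52.9887580871582, 87.85889434814453, 28.157257080078125)
scene [423.72380952 186.77142857] (array([549.63409424, 242.16333008]), 51.44331359863281, 83.8809814453125, 82.22125244140625)
scene tray [422.43448276 187.        ] (array([547.02960205, 241.51550293]), 78.35305786132812, 108.56553649902344, 82.687744140625)
side [449.2        278.79090909] (array([ 595.66467285, -331.17773438]), 71.66839599609375, 196.89378356933594, 6.24064302444458)
side [378.05434783 209.5326087 ] (array([ 628.40753174, -157.05250549]), 68.72786712646484, 68.94812774658203, 7.709282398223877)
side [212.10126582 134.08860759] (array([547.47979736, 240.09498596]), 53.00359344482422, 86.35737609863281, 82.76854705810547)
side [365.47272727 125.92727273] (array([818.33441162,  31.06593323]), 69.88298797607422, 111.18511962890625, 124.44268035888672)
side [359.7826087 101.7826087] (array([889.93304443, 111.581604  ]), 61.62722396850586, 119.11492919921875, 172.1135482788086)
side tray [214.64545455 134.97272727] (array([550.37030029, 238.90600586]), 80.32551574707031, 108.4118881225586, 82.4303207397461)
side tray [365.47272727 125.92727273] (array([820.81890869,  32.77357483]), 70.12342834472656, 111.56767272949219, 124.44268035888672)
wrist [278.7090301   40.36454849] (array([547.91552734, 227.49150085]), 53.78947067260742, 61.05318832397461, 82.42891693115234)
wrist tray [279.32289157  49.5686747 ] (array([547.73950195, 220.96894836]), 75.50997924804688, 84.36360168457031, 172.48458099365234)
```

View pics/wrist5.png

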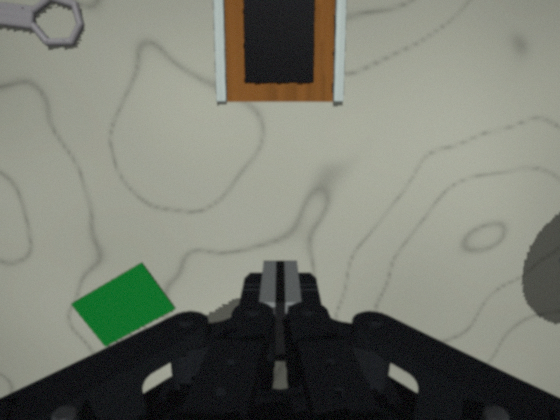

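View pics/scene5.png

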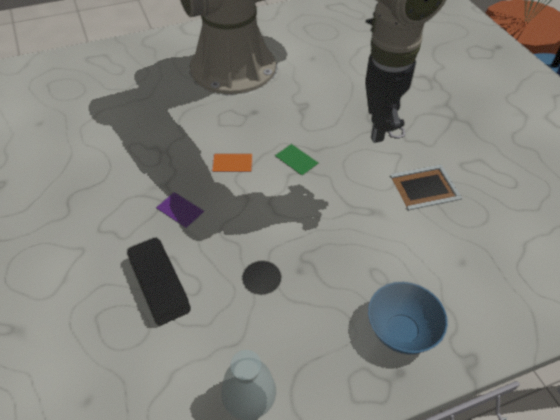

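View pics/side5.png

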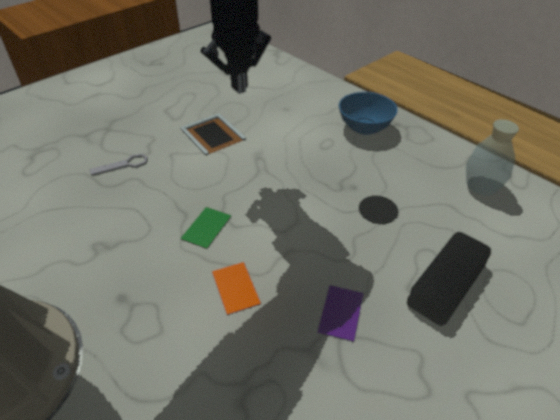

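The card lies inside the tray with brown showing on all four sides. In the wrist view its rear edge is at y ≈ 83 and the mouth at y ≈ 102. The coaster, case and coloured cards are at the same pixels as before, and the robot is clear of everything. I hand the job in.

```bash
python3 -c "
from workcell import arm
arm.job_done(); print(arm.current_time_s())"
```

```text
the job is handed in; nothing more can be done
the job is handed in; nothing more can be done
```

The gate pass is in the tray, straight and wholly inside the rims, and I handed the job in at about 16 s of the 38 s allowed. I pressed the shut fingertips on the middle of the card with about 6–8 N. I slid it across the marble while turning it 14°, took it in through the open end, and lifted off straight up.

- **Final position:** scene and side pictures put the card's centre within about 3 mm of the tray's and its angle within 0.5°. Brown inlay shows on all four sides.
- **Bystanders:** the coaster, the case and the coloured cards stayed where they were, to within measuring error of 1–2 mm. The arm ended clear of everything.
- **Disagreements:** the scene and side cameras differed by about 2–3 mm on absolute positions, which is about their calibration error and small against the clearance. The last wrist picture cut off the far end of the tray, so I used it only for the mouth end. No check failed.

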